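Clear the drilling board

ROBOT

A 7-joint arm with a two-finger parallel gripper is mounted at the origin on the work surface. World frame = base frame: x ahead of the robot, y to its left, z up, the work surface at z = 0. Lengths are in m, angles in rad, forces in N, time in s.
With the tool pointing down it reaches from about 0.4 to 0.875 m from the base axis. Payload 4.4 kg.
Tool frame: the origin (TCP) lies on the centre line of the jaws, within the pads' length; the fingertips stand 8 mm ahead of it and the grasp point (between the pads) lies 11 mm behind it; z points along the fingers, y is the direction in which the jaws open and shut (so a half turn about z gives the same grasp; the last joint's range is limited). The gripper opens to 85 mm and grips with 20 to 120 N. Pads are 22 mm wide; open, the fingers measure 114 mm over their backs; the gripper's body (76 mm by 85 mm) begins 54 mm behind the grasp point. The pads swing forward as they close: fully open they stand 13 mm farther back than shut.
Start: joints at [1.201, 0.628, 0.038, 1.517, -0.027, 0.996, -0.02], TCP at [0.194, -0.62, 0.239] pointing down, gripper open.
Joint ranges: [-3.06, 3.06], [-0.37, 2.12], [-1.25, 1.32], [0.18, 2.47], [-1.1, 4.24], [0.23, 1.98], [-2.94, 2.94]. Speed limits (rad/s): [2.57, 2.57, 3.14, 3.14, 3.14, 3.14, 3.14].

INTERFACE

Orientations are given as a rotation vector (axis times angle).
In Python, from plant import arm gives the robot as it stands. The module is installed in compiled form; this text tells all that it offers.
- The arm moves only by the tool jog_arm, never from a script. Its argument "targets" is a list of rows, each a list of 3 entries, a list of its own where there are three numbers: the opening, from 0 (shut) to 1 (fully open), then the shift along the tool's x, y, z in cm, then the turn about the tool's z in rad. In form: [[fingers, [x, y, z], turn], ...]. A call has 1 to 20 rows; each row shifts and turns the pose as measured when the row begins, along the tool's axes as they then stand; what a row does not reach is not made up. A row lasts 1/12 s, in which the tool goes at most 41.7 mm and 7.16 degrees, less where a joint would pass 70% of its speed; a pose out of reach is approached as far as the arm can. A call is refused whole if a number of a shift passes 4.17 or a number of a turn 0.125, either way. A call with a gripper value outside its range is refused whole. The fingers move at their own pace and stop on an object; "squeeze" is the grip in N (left out, the last holds). Time passes only in rows, so rows that do not move let the fingers close. It gives the time, the measured TCP pose, the force and the opening at its end, in the units of the state.
- arm.get_state(): the state, without advancing time (a new reading comes with each control period).
- arm.camera(name): name is "side" or "top"; returns a dict with "pixels" (480x640x3 uint8, blue, green, red), "mtx" (3x3 intrinsics, pixels), "R" (3x3) and "t" (3): a world point X has camera coordinates R X + t. Camera axes: x right, y down, z forward; pixel columns grow to the right and rows downward; lengths in m; the calibration is good to about 2 mm. A picture is of the moment at which its call begins. There is no depth.
- arm.close_job(): hands the job in, once; it reports no verdict.
Trained networks look in a picture, given as the dict that the camera call returned (one of the last four; its "shot" number tells which), for a name from the list of things; names that differ only in an ending like _2 or _b are one class to them, and where a whole thing is asked for, a point or a joint stands for the part that bears it (a point fixed in the world has none). Each returns a list of dicts, best first, with "p" (0 to 1); they miss things now and then, are a little off and sometimes report something else, mostly with a low value. They report only what shows in the picture. A call takes as long as a camera call. They do not tell look-alikes from the thing itself.
- arm.find_in(picture, name): "centre" ([column, row] as shares, 0 to 1, of the picture: columns of its width, rows of its height, amid what is visible of it).
- arm.trace(picture, name): "mask" (480x640 bool, what is visible of it) and "centre" ([column, row] as shares, 0 to 1, of the picture: columns of its width, rows of its height, amid what is visible of it).
- arm.place_of(picture, name): "centre" ([column, row] as shares, 0 to 1, of the picture: columns of its width, rows of its height: a listed point, or the origin of a listed thing).
The state is a dict: "time": time; "joints": joint angles; "qvel": joint speeds; "joint_efforts": joint torques, N m; "tool_pos": TCP position; "eef_rot": TCP orientation; "wrist_force": force on the tool from outside, world axes, zero at the start; "ft_torque": the same for the moment, N m; "width": opening from 0.0 (shut) to 1.0 (fully open).
Only numpy, scipy, OpenCV 4.12 (cv2) and the standard library are available. Lean on these libraries where they do the work, as an engineer would, in place of code of your own. Each camera call takes 0.05 s, during which the arm holds its last target. There are 200 camera calls.

TASK

Take the finished length of channel off the chopping board and put it in the wire basket, then pick up the scraper block and wipe all six metal chips off the board into the shallow tin against its end. Move the chips only with the block, never with the gripper fingers, as they have sharp burrs. When the board is clear, stand the block back down on the table on its flat sole, beside the board and not in the tin, leaving the hole saw there undisturbed.

Things in the scene. Friction and masses are not known exactly. Their poses are not given: they have to be found in the camera images.
- board: Thick rectangular wooden chopping board used as a drilling board, fixed, lying flat: 200 mm (its x) by 340 mm (its y) by 35 mm high. Origin at the centre of its underside, so its bare flat top, without any rim, is 35 mm above the origin. One short end (+y or -y) has the tin against it, the other the basket.
- tin: Shallow open rectangular dark steel tin for scrap, fixed on the table 3 mm from one short end of the board and parallel with it: 230 mm (its x) by 170 mm (its y) by 28 mm high outside, walls and floor 3 mm; its rim is 7 mm below the board's top. Origin at the centre of its underside.
- basket: Open steel wire basket for finished parts, fixed on the table 18 mm from the other short end of the board: 190 mm (its x) by 140 mm (its y) by 60 mm high outside, walls 3 mm, floor 4 mm above its origin, which is the centre of its underside.
- channel: Finished part: a loose piece of aluminium U-channel lying open side down on the middle of the board among the chips, 40 mm wide (its x) by 80 mm long (its y) by 35 mm high, with two 30 mm holes through its top web; 6 mm walls, about 125 g. Origin at the centre of its underside. Grip it across its 40 mm width; the chips lie beyond its two ends.
- scraper: Scraper block standing on the table beyond the board's far long side: wooden sole 36 mm thick (its x) by 140 mm long (its y) by 16 mm high with a steel strip along both long faces flush with the flat underside, and on it a grip bar 26 mm (x) by 100 mm (y) reaching from 16 to 47 mm height; about 160 g. Origin at the centre of its underside. It wipes with either long face, moved along its x.
- scraper_grip (a point): Centre line of the scraper's grip bar, 40 mm above the scraper's underside: the place to grip it across 26 mm.
- slug1: Loose aluminium chip, one of six on the board: round hole-saw slug 28 mm across, 6 mm thick, dark pilot hole in the middle, 10 g. Origin at the centre of its underside.
- slug2: Loose aluminium chip, one of six on the board: round hole-saw slug like slug1.
- cut1: Loose aluminium chip, one of six on the board: sawn rectangular piece 30 by 22 mm (its x by y), 6 mm thick, 10 g. Origin at the centre of its underside.
- cut2: Loose aluminium chip, one of six on the board: sawn rectangular piece like cut1.
- cut3: Loose aluminium chip, one of six on the board: sawn rectangular piece 36 by 18 mm (its x by y), 6 mm thick, 10 g. Origin at the centre of its underside.
- cut4: Loose aluminium chip, one of six on the board: sawn rectangular piece like cut3.
- holesaw: Bystander, loose: small dark steel hole saw cup, 30 mm across and 50 mm high with its drill tip, standing teeth up near the scraper beyond the board's far side. Origin at the centre of its underside.
Not all that is in view belongs to the job. What is shaped like the slug2 but brown is not meant.

How it is judged:
By the outcome, as a careful person would: the job done as asked, in the order asked, and still so for the second after the job is handed in, with the robot touching nothing.
It also fails if it takes over 69 s, if anything falls off the work surface, if the arm or the gripper's body presses on something with over 40 N, if the wrist force passes 120 N, or if a joint passes its speed limit or range.

## Working session

There is one attempt and no reset: what is moved stays moved. The work goes in short steps, Python scripts to look and compute and a tool call to move; the robot and the scene stay as the last step left them, time stands still between calls to the robot, and variables do not carry over. Pictures are saved under pics/ and viewed, about 8 in all and at most 12, crops included, and the job is handed in when it is done.

Besides the shell and the picture viewer there is one more tool, called after "Call:" as name(argument=value, ...), one argument or row to a line, values as JSON. jog_arm: Moves the arm, as the interface text tells. Its arguments: {"type":"object","properties":{"targets":{"type":"array","items":{"type":"array"}},"squeeze":{"type":"number"}},"required":["targets"]}

```bash
mkdir -p pics
cat > h.py <<'E'
import numpy as np, cv2
from plant import arm
def px2w(c, uv, z):
    d=c["R"].T@np.linalg.inv(c["mtx"])@np.array([uv[0],uv[1],1.]); o=-c["R"].T@np.array(c["t"])
    return o+d*(z-o[2])/d[2]
def w2px(c,X):
    p=c["mtx"]@(c["R"]@np.array(X)+c["t"]); return p[:2]/p[2]
def cen(r): return np.array(r["centre"])*[640,480]
E
python3 - <<'E'
from h import *
np.set_printoptions(precision=3,suppress=True)
s=arm.get_state(); print(s["time"],s["tool_pos"],s["eef_rot"],s["width"])
c=arm.camera("top"); d=arm.camera("side")
cv2.imwrite("pics/top0.png",c["pixels"]); cv2.imwrite("pics/side0.png",d["pixels"])
Z=dict(board=0,tin=0,basket=0,channel=.035,scraper=0,scraper_grip=.04,slug1=.035,cut1=.035,cut3=.035,holesaw=0)
for n,z in Z.items():
    for nm,k in(("top",c),("side",d)):
        for r in arm.place_of(k,n)[:6]:
            if r["p"]>.2: print(n,nm,round(r["p"],2),cen(r),px2w(k,cen(r),z))
for n in("channel","scraper","board"):
    r=arm.trace(c,n)
    if r:
        m=r[0]["mask"].astype(np.uint8); print(n,cv2.minAreaRect(cv2.findNonZero(m)))
E
```

```text
0.0 [ 0.194 -0.62   0.238] [-3.104 -0.475  0.001] 0.9964282122497515
board top 0.77 [354.496 235.296] [ 0.526 -0.057  0.   ]
board side 0.68 [355.584 314.208] [ 0.526 -0.053  0.   ]
tin top 0.72 [215.872 253.104] [0.492 0.195 0.   ]
tin side 0.86 [252.608 238.992] [0.496 0.202 0.   ]
basket top 0.63 [491.072 225.216] [ 0.547 -0.308  0.   ]
basket side 0.61 [503.68  423.408] [ 0.555 -0.309  0.   ]
channel top 0.74 [360.384 221.616] [ 0.545 -0.065  0.035]
channel top 0.66 [353.216 237.6  ] [ 0.517 -0.052  0.035]
channel side 0.88 [371.712 301.584] [ 0.541 -0.071  0.035]
scraper top 0.7 [378.688 145.008] [ 0.699 -0.103  0.   ]
scraper top 0.24 [308.224 237.792] [0.521 0.028 0.   ]
scraper side 0.93 [448.896 280.176] [ 0.7   -0.096  0.   ]
scraper side 0.41 [340.48  254.976] [0.596 0.067 0.   ]
scraper_grip top 0.88 [380.928 135.504] [ 0.702 -0.102  0.04 ]
scraper_grip side 0.97 [454.592 268.608] [ 0.691 -0.106  0.04 ]
scraper_grip side 0.22 [369.216 298.608] [ 0.539 -0.067  0.04 ]
slug1 top 0.74 [305.408 268.416] [0.462 0.031 0.035]
slug1 top 0.72 [410.88  261.408] [ 0.476 -0.152  0.035
[... 1210 characters left out ...]
op 0.36 [380.672 137.808] [ 0.7   -0.102  0.035]
cut3 side 0.7 [396.032 335.088] [ 0.525 -0.139  0.035]
cut3 side 0.59 [317.504 274.896] [0.512 0.025 0.035]
cut3 side 0.51 [424.192 313.104] [ 0.586 -0.136  0.035]
cut3 side 0.45 [339.584 258.192] [0.565 0.033 0.035]
holesaw top 0.56 [310.016 153.504] [0.681 0.026 0.   ]
holesaw side 0.75 [389.12  249.024] [0.676 0.024 0.   ]
channel ((362.22998046875, 220.8899688720703), (47.94184112548828, 27.718585968017578), 8.13010311126709)
scraper ((379.7695007324219, 142.89962768554688), (24.057086944580078, 75.53408813476562), 82.56858825683594)
board ((355.1195373535156, 233.88169860839844), (113.10989379882812, 195.5155029296875), 84.38241577148438)
```

View pics/top0.png

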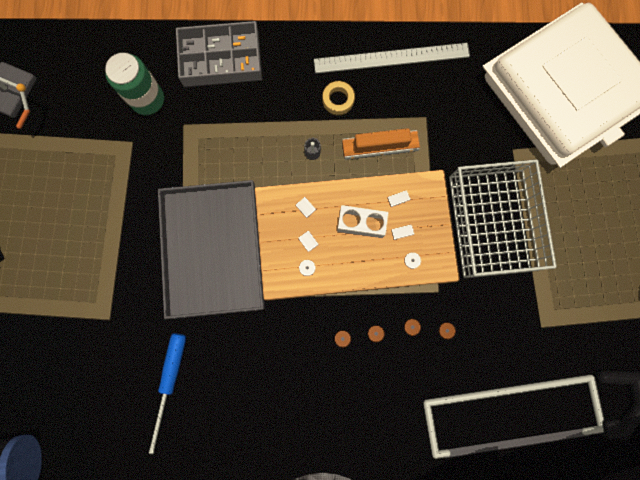

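View pics/side0.png

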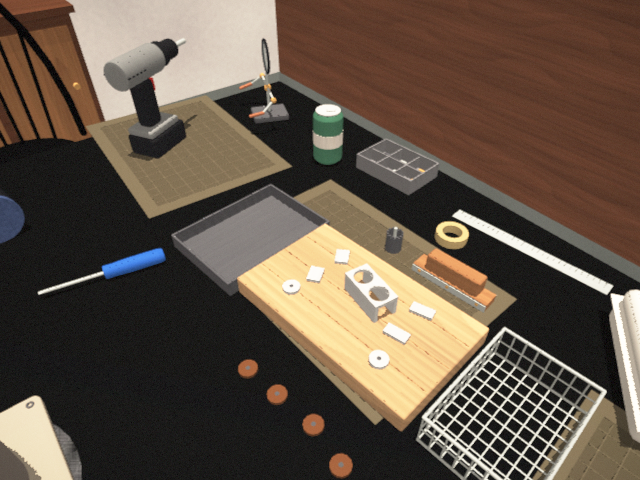

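The top view shows the tin on the left (+y), the basket on the right (−y) and the board between them. The channel is at (362,221).

The chips are slugs at (307,268) and (413,261), and cuts at (306,207), (308,241), (400,199) and (403,232). The four brown discs at (343..447,~333) lie on the table and are not meant. The scraper is at (380,143) and the hole saw at (312,148).

The side view confirms this layout. I'll set off towards the channel.

Call:
jog_arm(
  targets=[
    [1, [0, 0, 0], -0.12],
    [1, [0, 0, 0], -0.12],
    [1, [0, 0, 0], -0.12],
    [1, [0, 0, 0], -0.12],
    [1, [0, 0, 0], -0.12],
    [1, [0, 0, 0], -0.12],
    [1, [0, 0, 0], -0.12],
    [1, [0, 0, 0], -0.12],
    [1, [0, 0, 0], -0.12],
    [1, [3.1, 1.4, 0], -0.04],
    [1, [3.1, 1.4, 0], 0],
    [1, [3.1, 1.4, 0], 0],
    [1, [3.1, 1.4, 0], 0],
    [1, [3.1, 1.4, 0], 0],
    [1, [3.1, 1.4, 0], 0],
    [1, [3.1, 1.4, 0], 0],
    [1, [3.1, 1.4, 0], 0],
    [1, [3.1, 1.4, 0], 0],
    [1, [3.1, 1.4, 0], 0],
  ],
)

```text
time: 2.83
tool_pos: [0.3657, -0.3258, 0.2367]
eef_rot: [2.345, 2.082, -0.013]
wrist_force: [0.9, -1.2, -0.3]
width: 0.998
```

```bash
cat >> h.py <<'E'
def go(x,y,z,ydir,s=None):
    """tool-frame shift (cm, after the turn) and turn to put the TCP at x,y,z with tool y along azimuth ydir"""
    from scipy.spatial.transform import Rotation as Ro
    s=s or arm.get_state(); R=Ro.from_rotvec(s["eef_rot"]).as_matrix(); a=np.arctan2(R[1,1],R[0,1])
    w=(ydir-a+np.pi/2)%np.pi-np.pi/2
    R2=Ro.from_rotvec([0,0,w]).as_matrix()@R
    print("t",round(s["time"],2),"pos",np.round(s["tool_pos"],4),"yaz",round(a,3),"q7",round(s["joints"][6],2),"F",np.round(s["wrist_force"],1),"w",round(s["width"],3))
    print("  shift cm (now)",np.round(100*R.T@(np.array([x,y,z])-s["tool_pos"]),2),"(after turn)",np.round(100*R2.T@(np.array([x,y,z])-s["tool_pos"]),2),"turn",round(-w,3),"tilt",round(np.arccos(-R[2,2]),3))
E
python3 -c "
from h import *
go(.543,-.068,.15,-.14)"
```

```text
t 2.83 pos [ 0.3657 -0.3258  0.2367] yaz -0.118 q7 0.35 F [ 0.9 -1.2 -0.3] w 0.998
  shift cm (now) [27.78 14.57  8.37] (after turn) [28.09 13.97  8.37] turn 0.022 tilt 0.01
```

Call:
jog_arm(
  targets=[
    [0.85, [3.1, 1.6, 0], 0],
    [0.85, [3.1, 1.6, 0], 0],
    [0.85, [3.1, 1.6, 0], 0],
    [0.85, [3.1, 1.6, 0.5], 0],
    [0.85, [3.1, 1.6, 1], 0],
    [0.85, [3.1, 1.6, 1], 0],
    [0.85, [3.1, 1.6, 1], 0],
    [0.85, [3.1, 1.6, 1], 0],
    [0.85, [3.1, 1.6, 1], 0],
    [0.85, [0, 0, 1], 0.02],
    [0.85, [0, 0, 0], 0],
  ],
)

```text
time: 3.75
tool_pos: [0.5556, -0.0447, 0.1695]
eef_rot: [2.351, 2.062, 0.002]
wrist_force: [-1.3, -1.8, -0.4]
width: 0.852
```

```bash
python3 -c "
from h import *
go(.543,-.068,.047,-.14)
c=arm.camera('top');d=arm.camera('side')
a=cv2.resize(c['pixels'][120:330,240:520],None,fx=2.6,fy=2.6)[:,:400]
p=c['pixels'][140:300,240:470]; q=d['pixels'][220:420,230:500]
f=lambda i,w:cv2.resize(i,(w,int(i.shape[0]*w/i.shape[1])),interpolation=cv2.INTER_CUBIC)
p=f(p,640);q=f(q,200)
cv2.imwrite('pics/c1.png',p); cv2.imwrite('pics/c1s.png',f(d['pixels'][220:420,230:500],700))
"
```

```text
t 3.75 pos [ 0.5556 -0.0447  0.1695] yaz -0.131 q7 -0.35 F [-1.3 -1.8 -0.4] w 0.852
  shift cm (now) [-2.37 -1.09 12.26] (after turn) [-2.38 -1.07 12.26] turn 0.009 tilt 0.015
```

View pics/c1.png

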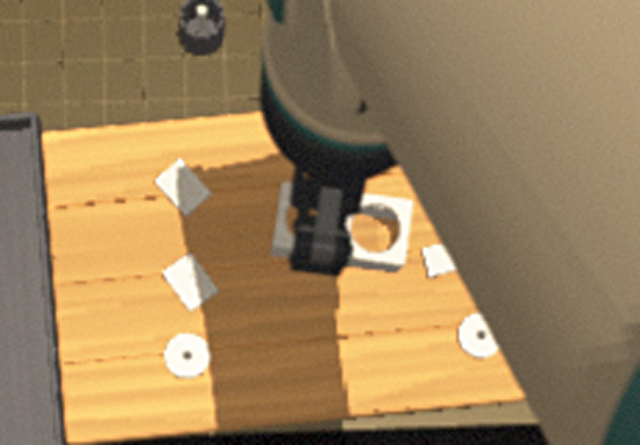

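View pics/c1s.png

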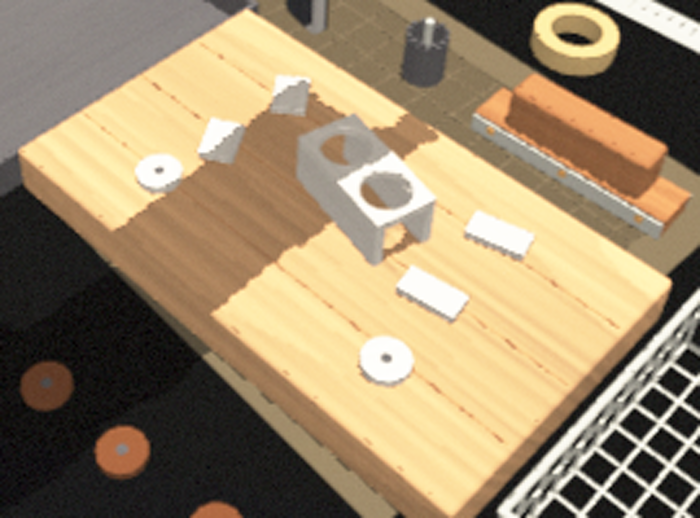

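The crops show the two aluminium slugs and four cuts on the board. The brown discs are off it on the table. The channel sits under the gripper with its sides clear, so I'll go down.

Call:
jog_arm(
  targets=[
    [0.85, [-1.2, -0.55, 1.5], 0],
    [0.85, [-1.2, -0.55, 1.5], 0],
    [0.85, [0, 0, 2.0], 0],
    [0.85, [0, 0, 2.0], 0],
    [0.85, [0, 0, 1.5], 0],
    [0.85, [0, 0, 1.0], 0],
    [0.85, [0, 0, 0], 0],
  ],
)

```text
time: 4.43
tool_pos: [0.5453, -0.0811, 0.0805]
eef_rot: [2.353, 2.038, 0.013]
wrist_force: [-0.6, -0.0, 0.7]
width: 0.852
```

```bash
python3 -c "
from h import *
go(.543,-.068,.047,-.14)"
```

```text
t 4.43 pos [ 0.5453 -0.0811  0.0805] yaz -0.143 q7 -0.37 F [-0.6 -0.   0.7] w 0.852
  shift cm (now) [ 1.31 -0.51  3.32] (after turn) [ 1.31 -0.5   3.32] turn -0.003 tilt 0.03
```

Call:
jog_arm(
  targets=[
    [0.85, [0.6, -0.2, 0.5], 0],
    [0.85, [0.6, -0.2, 1.0], 0],
    [0.85, [0, 0, 1.0], 0],
    [0.85, [0, 0, 0.6], 0],
    [0.85, [0, 0, 0], 0],
  ],
)

```text
time: 4.85
tool_pos: [0.5457, -0.0695, 0.0499]
eef_rot: [2.351, 2.032, 0.019]
wrist_force: [-0.2, 0.2, 0.1]
width: 0.848
```

```bash
cat >> h.py <<'E'
_go=go
def go(*a):
    from scipy.spatial.transform import Rotation as Ro
    _go(*a); print("  tool z",np.round(Ro.from_rotvec(arm.get_state()["eef_rot"]).as_matrix()[:,2],3))
E
python3 -c "
from h import *
go(.543,-.068,.047,-.14)"
```

```text
t 4.85 pos [ 0.5457 -0.0695  0.0499] yaz -0.145 q7 -0.41 F [-0.2  0.2  0.1] w 0.848
  shift cm (now) [ 0.11 -0.3   0.27] (after turn) [ 0.12 -0.3   0.27] turn -0.005 tilt 0.036
  tool z [ 0.031 -0.018 -0.999]
```

Call:
jog_arm(
  targets=[
    [0.6, [0, -0.2, 0.2], 0],
    [0.2, [0, 0, 0], 0],
    [0.2, [0, 0, 0], 0],
    [0.2, [0, 0, 0], 0],
    [0.2, [0, 0, 0], 0],
    [0.2, [0, 0, 0], 0],
    [0.2, [0, 0, 0], 0],
    [0.2, [0, 0, -0.5], 0],
    [0.2, [0, 0, -1.5], 0],
    [0.2, [0, 0, -2.5], 0],
    [0.2, [0, 0, -2.5], 0],
    [0.2, [0, 0, -2.5], 0],
    [0.2, [0, 0, -1], 0],
    [0.2, [0, 0, 0], 0],
  ],
  squeeze=50,
)

```text
time: 6.02
tool_pos: [0.5391, -0.0671, 0.158]
eef_rot: [2.352, 2.035, 0.014]
wrist_force: [0.6, 0.0, -1.2]
width: 0.466
```

```bash
python3 -c "
from h import *
go(.551,-.308,.16,.05)"
```

```text
t 6.02 pos [ 0.5391 -0.0671  0.158 ] yaz -0.144 q7 -0.34 F [ 0.6  0.  -1.2] w 0.466
  shift cm (now) [-23.67   4.65   0.27] (after turn) [-2.412e+01 -1.000e-02  1.300e-01] turn -0.194 tilt 0.033
  tool z [ 0.028 -0.018 -0.999]
```

Call:
jog_arm(
  targets=[
    [0.2, [0, 0, 0], -0.1],
    [0.2, [-1, 0, 0], -0.09],
    [0.2, [-2, 0, 0], 0],
    [0.2, [-3, 0, 0], 0],
    [0.2, [-3, 0, 0], 0],
    [0.2, [-3, 0, 0], 0],
    [0.2, [-3, 0, 0], 0],
    [0.2, [-3, 0, 0], 0],
    [0.2, [-2, 0, 0], 0],
    [0.2, [-1.5, 0, 0], 0],
    [0.2, [-1, 0, 0], 0],
    [0.2, [-0.5, 0, 0], 0],
    [0.2, [0, 0, 0], 0],
  ],
)

```text
time: 7.1
tool_pos: [0.5473, -0.3048, 0.1543]
eef_rot: [2.138, 2.271, 0.006]
wrist_force: [-0.3, 0.3, -0.8]
width: 0.461
```

```bash
python3 -c "
from h import *
go(.551,-.308,.022,.05)"
```

```text
t 7.1 pos [ 0.5473 -0.3048  0.1543] yaz 0.061 q7 0.23 F [-0.3  0.3 -0.8] w 0.461
  shift cm (now) [-0.16  0.1  13.24] (after turn) [-0.16  0.11 13.24] turn 0.011 tilt 0.023
  tool z [ 0.019 -0.013 -1.   ]
```

Call:
jog_arm(
  targets=[
    [0.2, [0, 0, 1], 0],
    [0.2, [0, 0, 2], 0],
    [0.2, [0, 0, 2.5], 0],
    [0.2, [0, 0, 2.5], 0],
    [0.2, [0, 0, 2], 0],
    [0.2, [0, 0, 1.3], 0],
    [0.2, [0, 0, 0.8], 0],
    [0.2, [0, 0, 0.4], 0],
    [0.2, [0, 0, 0], 0],
  ],
)

```text
time: 7.85
tool_pos: [0.5524, -0.2902, 0.0206]
eef_rot: [2.123, 2.293, 0.017]
wrist_force: [0.4, 0.0, -1.1]
width: 0.463
```

```bash
python3 -c "
from h import *
go(.551,-.308,.020,.05)"
```

```text
t 7.85 pos [ 0.5524 -0.2902  0.0206] yaz 0.077 q7 0.15 F [ 0.4  0.  -1.1] w 0.463
  shift cm (now) [-1.77 -0.28  0.06] (after turn) [-1.77 -0.23  0.06] turn 0.027 tilt 0.02
  tool z [ 0.019 -0.003 -1.   ]
```

Call:
jog_arm(
  targets=[
    [0.2, [-0.6, -0.1, 0], 0],
    [0.2, [-0.6, -0.1, 0], 0],
    [0.2, [-0.3, 0, 0], 0],
    [0.2, [0, 0, 0.1], 0],
    [0.2, [0, 0, 0], 0],
    [0.75, [0, 0, 0], 0],
    [0.75, [0, 0, 0], 0],
    [0.75, [0, 0, 0], 0],
    [0.75, [0, 0, 0], 0],
    [0.75, [0, 0, -1], 0],
    [0.75, [0, 0, -2], 0],
    [0.75, [0, 0, -3], 0],
    [0.75, [0, 0, -3], 0],
    [0.75, [0, 0, -3], 0],
    [0.75, [0, 0, -2], 0],
    [0.75, [0, 0, -1], 0],
    [0.75, [0, 0, 0], 0],
  ],
)

```text
time: 9.27
tool_pos: [0.5502, -0.305, 0.1843]
eef_rot: [2.115, 2.291, 0.021]
wrist_force: [0.5, -0.1, -0.0]
width: 0.753
```

Run:
```python
from h import *
go(.70,-.103,.15,.13)
c=arm.camera("top");d=arm.camera("side")
for n,z in(("channel",.004),("scraper_grip",.04)):
  for k in(c,d):
    for r in arm.place_of(k,n)[:2]: print(n,round(r["p"],2),cen(r),np.round(px2w(k,cen(r),z),3))
for k in (c,d):
  r=arm.trace(k,"scraper")
  if r:
    m=r[0]["mask"].astype(np.uint8); print(cv2.minAreaRect(cv2.findNonZero(m)))
u=d["pixels"][220:480,380:640]; v=c["pixels"][100:300,300:560]
f=lambda i:cv2.resize(i,(400,400*i.shape[0]//i.shape[1]),interpolation=cv2.INTER_CUBIC)
u,v=f(u),f(v); h=min(len(u),len(v)); cv2.imwrite("pics/p3.png",np.hstack([v[:h],u[:h]]))
```

```text
t 9.27 pos [ 0.5502 -0.305   0.1843] yaz 0.08 q7 0.27 F [ 0.5 -0.1 -0. ] w 0.753
  shift cm (now) [18.97 16.46  3.7 ] (after turn) [18.12 17.38  3.73] turn -0.05 tilt 0.027
  tool z [ 0.026 -0.006 -1.   ]
channel 0.61 [492.288 218.304] [ 0.559 -0.309  0.004]
channel 0.89 [502.08  420.288] [ 0.554 -0.306  0.004]
scraper_grip 0.59 [384.192 136.704] [ 0.7   -0.108  0.04 ]
scraper_grip 0.48 [492.032 223.392] [ 0.543 -0.294  0.04 ]
scraper_grip 0.83 [455.296 268.08 ] [ 0.693 -0.106  0.04 ]
scraper_grip 0.29 [293.12 290.88] [0.458 0.018 0.04 ]
((380.3963623046875, 143.56707763671875), (25.95140838623047, 77.30206298828125), 83.6598129272461)
((455.63726806640625, 277.6217346191406), (88.10546112060547, 32.96756362915039), 30.256433486938477)
```

View pics/p3.png

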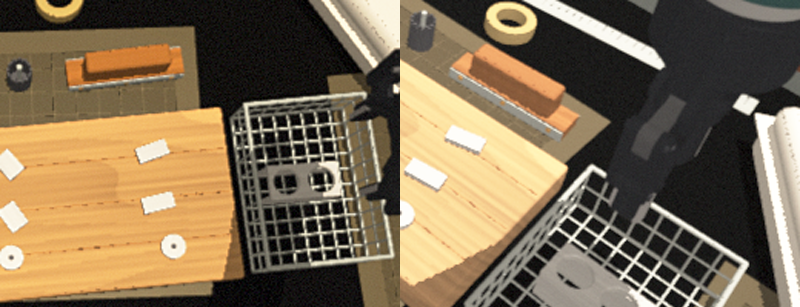

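The channel lies inside the basket, at about (305,180) in the left crop. The scraper stands upright and untouched beyond the board at (125,68), with the hole saw well left of it at (20,72). I'll go over the scraper.

Call:
jog_arm(
  targets=[
    [0.75, [0.6, 0.6, 0], -0.05],
    [0.75, [1.5, 1.4, 0], 0],
    [0.75, [2.2, 2.1, 0], 0],
    [0.75, [2.2, 2.1, 0], 0],
    [0.75, [2.2, 2.1, 0], 0],
    [0.75, [2.2, 2.1, 0], 0],
    [0.75, [2.2, 2.1, 0], 0],
    [0.75, [1.6, 1.6, 0], 0],
    [0.75, [1.0, 1.0, 0], 0],
    [0.75, [0.5, 0.5, 0], 0],
    [0.75, [0, 0, 0], 0],
  ],
)

```text
time: 10.58
tool_pos: [0.6829, -0.1174, 0.1694]
eef_rot: [2.076, 2.357, 0.005]
wrist_force: [0.4, 0.2, -0.2]
width: 0.75
```

Run:
```python
from h import *
go(.696,-.105,.10,.13)
```

```text
t 10.58 pos [ 0.6829 -0.1174  0.1694] yaz 0.126 q7 0.01 F [ 0.4  0.2 -0.2] w 0.75
  shift cm (now) [1.06 1.44 6.95] (after turn) [1.05 1.44 6.95] turn -0.004 tilt 0.003
  tool z [ 0.003  0.002 -1.   ]
```

Call:
jog_arm(
  targets=[
    [0.75, [0.3, 0.4, 0.5], 0],
    [0.75, [0.4, 0.5, 1], 0],
    [0.75, [0.3, 0.4, 1.5], 0],
    [0.75, [0, 0.1, 1.5], 0],
    [0.75, [0, 0, 1.5], 0],
    [0.75, [0, 0, 1], 0],
    [0.75, [0, 0, 0.5], 0],
    [0.75, [0, 0, 0], 0],
  ],
)

```text
time: 11.25
tool_pos: [0.692, -0.1128, 0.0829]
eef_rot: [-2.085, -2.347, 0.008]
wrist_force: [0.3, -0.3, -0.1]
width: 0.749
```

Run:
```python
from h import *
go(.696,-.105,.03,.13)
d=arm.camera("side"); c=arm.camera("top")
for k in (c,d):
  for r in arm.place_of(k,"scraper_grip")[:1]: print(round(r["p"],2),cen(r),np.round(px2w(k,cen(r),.04),3))
print(w2px(d,arm.get_state()["tool_pos"]))
u=d["pixels"][180:330,360:560]; cv2.imwrite("pics/p4.png",cv2.resize(u,None,fx=3.5,fy=3.5,interpolation=cv2.INTER_CUBIC))
```

```text
t 11.25 pos [ 0.692  -0.1128  0.0829] yaz 0.118 q7 -0.04 F [ 0.3 -0.3 -0.1] w 0.749
  shift cm (now) [0.73 0.52 5.29] (after turn) [0.73 0.53 5.29] turn -0.012 tilt 0.006
  tool z [-0.006 -0.002 -1.   ]
0.58 [383.808 136.608] [ 0.7   -0.107  0.04 ]
[464.91024155 248.91461863]
```

View pics/p4.png

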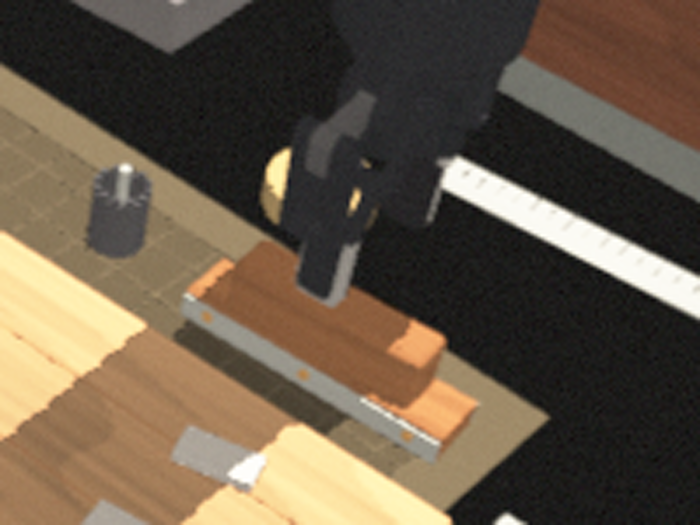

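The side crop shows the jaws straddling the grip bar near its middle, at (325,270). I'll correct slightly and go down.

Call:
jog_arm(
  targets=[
    [0.75, [0.3, 0.3, 0.3], -0.01],
    [0.75, [0.3, 0.2, 0.6], 0],
    [0.75, [0.1, 0, 0.9], 0],
    [0.75, [0, 0, 0.9], 0],
    [0.75, [0, 0, 0.9], 0],
    [0.75, [0, 0, 0.7], 0],
    [0.75, [0, 0, 0.4], 0],
    [0.75, [0, 0, 0.2], 0],
    [0.75, [0, 0, 0], 0],
  ],
)

```text
time: 12.2
tool_pos: [0.7003, -0.1033, 0.034]
eef_rot: [2.069, 2.358, 0.001]
wrist_force: [-0.6, 0.6, -0.6]
width: 0.75
```

Run:
```python
from h import *
go(.697,-.105,.029,.13)
```

```text
t 12.2 pos [ 0.7003 -0.1033  0.034 ] yaz 0.13 q7 -0.06 F [-0.6  0.6 -0.6] w 0.75
  shift cm (now) [-0.12 -0.35  0.5 ] (after turn) [-0.12 -0.35  0.5 ] turn 0.0 tilt 0.004
  tool z [ 0.004 -0.002 -1.   ]
```

Call:
jog_arm(
  targets=[
    [0.75, [0, -0.1, 0.2], 0],
    [0.75, [0, 0, 0.2], 0],
    [0.75, [0, 0, 0], 0],
    [0.1, [0, 0, 0], 0],
    [0.1, [0, 0, 0], 0],
    [0.1, [0, 0, 0], 0],
    [0.1, [0, 0, 0], 0],
    [0.1, [0, 0, 0], 0],
    [0.1, [0, 0, 0], 0],
    [0.1, [0, 0, 0], 0],
  ],
  squeeze=90,
)

```text
time: 13.03
tool_pos: [0.6994, -0.1042, 0.0309]
eef_rot: [2.069, 2.357, 0.001]
wrist_force: [0.3, -0.3, 0.6]
width: 0.281
```

Run:
```python
from h import *
go(.697,-.105,.12,.13)
```

```text
t 13.03 pos [ 0.6994 -0.1042  0.0309] yaz 0.13 q7 -0.06 F [ 0.3 -0.3  0.6] w 0.281
  shift cm (now) [-0.08 -0.22 -8.91] (after turn) [-0.08 -0.22 -8.91] turn -0.0 tilt 0.005
  tool z [ 0.004 -0.003 -1.   ]
```

Call:
jog_arm(
  targets=[
    [0.1, [0, 0, -0.5], 0],
    [0.1, [0, 0, -1.5], 0],
    [0.1, [0, 0, -2.2], 0],
    [0.1, [0, 0, -2.2], 0],
    [0.1, [0, 0, -2.2], 0],
    [0.1, [0, 0, -1.5], 0],
    [0.1, [0, 0, -0.8], 0],
    [0.1, [0, 0, -0.3], 0.06],
    [0.1, [0, 0, 0], 0.12],
    [0.1, [0, 0, 0], 0.12],
    [0.1, [0, 0, 0], 0.12],
    [0.1, [0, 0, 0], 0.12],
    [0.1, [0, 0, 0], 0.12],
    [0.1, [0, 0, 0], 0.12],
    [0.1, [0, 0, 0], 0.12],
    [0.1, [0, 0, 0], 0.12],
    [0.1, [0, 0, 0], 0.12],
    [0.1, [0, 0, 0], 0.12],
    [0.1, [0, 0, 0], 0.06],
    [0.1, [0, 0, 0], 0],
  ],
)

```text
time: 14.7
tool_pos: [0.6976, -0.1006, 0.1605]
eef_rot: [-3.099, -0.508, -0.012]
wrist_force: [0.3, 0.2, -1.3]
width: 0.284
```

Run:
```python
from h import *
img=cv2.imread("pics/top0.png"); c=arm.camera("top")
for nm in ["slug1","cut1"]:
    for r in arm.place_of(c,nm)[:7]:
        if r["p"]>.3: print(nm,round(r["p"],2),np.round(px2w(c,cen(r),.035),3))
P=[px2w(c,u,.035) for u in((255,187),(443,171),(458,281),(264,299))]
for p in P: print(np.round(p[:2],3))
ctr=np.mean(P,0); v=(P[0]+P[3]-P[1]-P[2])[:2]; print("ctr",ctr,"y az",np.arctan2(v[1],v[0]),np.linalg.norm(v)/2)
go(.54,-.2,.15,-1.46)
```

```text
slug1 0.74 [0.462 0.031 0.035]
slug1 0.67 [ 0.343 -0.036  0.035]
cut1 0.76 [0.576 0.033 0.035]
cut1 0.5 [0.509 0.027 0.035]
[0.606 0.122]
[ 0.638 -0.213]
[ 0.442 -0.233]
[0.409 0.102]
ctr [ 0.52394617 -0.05540682  0.035     ] y az 1.6681073445455017 0.33645459861232274
t 14.85 pos [ 0.6977 -0.1008  0.1604] yaz -1.242 q7 -1.14 F [ 0.4 -0.4 -1.6] w 0.282
  shift cm (now) [-18.14   4.3    0.89] (after turn) [-16.78   8.12   0.9 ] turn 0.218 tilt 0.008
  tool z [ 0.008  0.003 -1.   ]
```

Call:
jog_arm(
  targets=[
    [0.1, [0, 0, 0], 0.11],
    [0.1, [0, 0, 0], 0.11],
    [0.1, [-0.8, 0.3, 0], 0],
    [0.1, [-1.6, 0.6, 0], 0],
    [0.1, [-2.4, 1, 0], 0],
    [0.1, [-2.8, 1.1, 0], 0],
    [0.1, [-2.8, 1.1, 0], 0],
    [0.1, [-2.8, 1.1, 0], 0],
    [0.1, [-2.4, 1, 0], 0],
    [0.1, [-1.6, 0.6, 0], 0],
    [0.1, [-1, 0.4, 0], 0],
    [0.1, [-0.4, 0.2, 0], 0],
    [0.1, [0, 0, 0], 0],
  ],
)

```text
time: 15.93
tool_pos: [0.5085, -0.2002, 0.1585]
eef_rot: [-3.128, -0.23, -0.012]
wrist_force: [0.4, -0.7, -2.8]
width: 0.289
```

Run:
```python
from h import *
go(.509,-.2,.068,-1.47)
```

```text
t 15.93 pos [ 0.5085 -0.2002  0.1585] yaz -1.424 q7 -1.07 F [ 0.4 -0.7 -2.8] w 0.289
  shift cm (now) [-0.02  0.03  9.05] (after turn) [-0.02  0.02  9.05] turn 0.046 tilt 0.009
  tool z [ 0.007  0.006 -1.   ]
```

Call:
jog_arm(
  targets=[
    [0.1, [0, 0, 0.5], 0.04],
    [0.1, [0, 0, 1], 0],
    [0.1, [0, 0, 1.5], 0],
    [0.1, [0, 0, 1.5], 0],
    [0.1, [0, 0, 1.3], 0],
    [0.1, [0, 0, 1], 0],
    [0.1, [0, 0, 0.6], 0],
    [0.1, [0, 0, 0.3], 0],
    [0.1, [0, 0, 0], 0],
  ],
)

```text
time: 16.68
tool_pos: [0.5204, -0.194, 0.0763]
eef_rot: [-3.128, -0.202, -0.031]
wrist_force: [-0.1, 0.1, -1.6]
width: 0.287
```

Run:
```python
from h import *
go(.509,-.2,.067,-1.47)
d=arm.camera("side"); u=d["pixels"][230:430,230:530]; cv2.imwrite("pics/p5.png",cv2.resize(u,None,fx=2.6,fy=2.6,interpolation=cv2.INTER_CUBIC))
```

```text
t 16.68 pos [ 0.5204 -0.194   0.0763] yaz -1.442 q7 -1.09 F [-0.1  0.1 -1.6] w 0.287
  shift cm (now) [-1.23  0.46  0.9 ] (after turn) [-1.22  0.49  0.9 ] turn 0.028 tilt 0.021
  tool z [ 0.019  0.008 -1.   ]
```

View pics/p5.png

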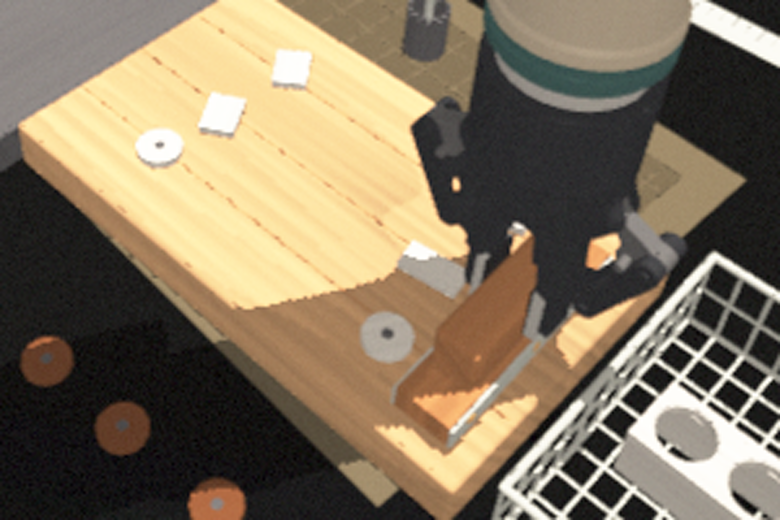

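The side crop shows the block across the board's basket end, behind slug (387,335) and the cuts, with its bottom just above the board. I'll correct the sideways drift and set it down.

Call:
jog_arm(
  targets=[
    [0.1, [-0.6, 0.3, 0], 0.02],
    [0.1, [-0.5, 0.2, 0.1], 0],
    [0.1, [-0.2, 0, 0.2], 0],
    [0.1, [0, 0, 0.3], 0],
    [0.1, [0, 0, 0.1], 0],
    [0.1, [0, 0, 0], 0],
  ],
)

```text
time: 17.23
tool_pos: [0.5083, -0.2026, 0.0713]
eef_rot: [-3.133, -0.166, -0.038]
wrist_force: [0.8, -0.4, -0.9]
width: 0.281
```

Run:
```python
from h import *
go(.509,-.2,.0665,-1.47)
go(.478,.1155,.0665,-1.47)
```

```text
t 17.23 pos [ 0.5083 -0.2026  0.0713] yaz -1.465 q7 -1.08 F [ 0.8 -0.4 -0.9] w 0.281
  shift cm (now) [ 0.09 -0.25  0.48] (after turn) [ 0.09 -0.25  0.48] turn 0.005 tilt 0.025
  tool z [ 0.024  0.006 -1.   ]
t 17.23 pos [ 0.5083 -0.2026  0.0713] yaz -1.465 q7 -1.08 F [ 0.8 -0.4 -0.9] w 0.281
  shift cm (now) [  0.34 -31.95   0.58] (after turn) [  0.18 -31.95   0.58] turn 0.005 tilt 0.025
  tool z [ 0.024  0.006 -1.   ]
```

Call:
jog_arm(
  targets=[
    [0.1, [0, 0, 0.2], 0],
    [0.1, [0, 0, 0.2], 0],
    [0.1, [0, 0, 0.1], 0],
    [0.1, [0, 0, 0], 0],
  ],
)

```text
time: 17.57
tool_pos: [0.5091, -0.2026, 0.0672]
eef_rot: [-3.133, -0.166, -0.04]
wrist_force: [-1.9, -0.3, 4.4]
width: 0.285
```

Run:
```python
from h import *
go(.478,.1155,.0665,-1.47)
```

```text
t 17.57 pos [ 0.5091 -0.2026  0.0672] yaz -1.465 q7 -1.08 F [-1.9 -0.3  4.4] w 0.285
  shift cm (now) [  0.28 -31.96   0.16] (after turn) [  0.11 -31.97   0.16] turn 0.005 tilt 0.026
  tool z [ 0.025  0.005 -1.   ]
```

Call:
jog_arm(
  targets=[
    [0.1, [0, -0.5, 0], 0],
    [0.1, [0, -1, 0], 0],
    [0.1, [0, -1.2, 0], 0],
    [0.1, [0, -1.2, 0], 0],
    [0.1, [0, -1.2, 0], 0],
    [0.1, [0, -1.2, 0], 0],
    [0.1, [0, -1.2, 0], 0],
    [0.1, [0, -1.2, 0], 0],
    [0.1, [0, -0.8, 0], 0],
    [0.1, [0, -0.3, 0], 0],
  ],
)

```text
time: 18.4
tool_pos: [0.4986, -0.0946, 0.0678]
eef_rot: [-3.135, -0.176, -0.045]
wrist_force: [0.4, -1.5, 0.2]
width: 0.288
```

Run:
```python
from h import *
go(.478,.1155,.0665,-1.47)
```

```text
t 18.4 pos [ 0.4986 -0.0946  0.0678] yaz -1.459 q7 -1.23 F [ 0.4 -1.5  0.2] w 0.288
  shift cm (now) [  0.3  -21.11   0.13] (after turn) [  0.06 -21.11   0.13] turn 0.011 tilt 0.029
  tool z [ 0.029  0.003 -1.   ]
```

Call:
jog_arm(
  targets=[
    [0.1, [0, -0.6, 0.05], 0.01],
    [0.1, [0, -1.2, 0.05], 0],
    [0.1, [0, -1.3, 0.02], 0],
    [0.1, [0, -1.3, 0.02], 0],
    [0.1, [0, -1.3, 0], 0],
    [0.1, [0, -1.3, 0], 0],
    [0.1, [0, -1.3, 0], 0],
    [0.1, [0, -1.3, 0], 0],
    [0.1, [0, -1.3, 0], 0],
    [0.1, [0, -1.0, 0], 0],
    [0.1, [0, -0.4, 0], 0],
  ],
)

```text
time: 19.32
tool_pos: [0.4891, 0.024, 0.0683]
eef_rot: [3.126, 0.139, 0.059]
wrist_force: [0.1, -2.6, 2.3]
width: 0.287
```

Run:
```python
from h import *
go(.478,.1155,.0665,-1.47)
```

```text
t 19.32 pos [0.4891 0.024  0.0683] yaz -1.482 q7 -1.43 F [ 0.1 -2.6  2.3] w 0.287
  shift cm (now) [-0.3  -9.21  0.04] (after turn) [-0.19 -9.22  0.05] turn -0.012 tilt 0.04
  tool z [ 0.038 -0.01  -0.999]
```

Call:
jog_arm(
  targets=[
    [0.1, [-0.1, -0.6, 0.02], -0.01],
    [0.1, [-0.1, -1.2, 0.02], 0],
    [0.1, [0, -1.3, 0.02], 0],
    [0.1, [0, -1.3, 0.02], 0],
    [0.1, [0, -1.3, 0], 0],
    [0.1, [0, -1.3, 0], 0],
    [0.1, [0, -1.2, 0], 0],
    [0.1, [0, -0.8, 0], 0],
    [0.1, [0, -0.3, 0], 0],
    [0.1, [0, 0, 0], 0],
  ],
)

```text
time: 20.15
tool_pos: [0.4816, 0.1077, 0.0686]
eef_rot: [3.112, 0.139, 0.072]
wrist_force: [1.2, -2.2, 2.9]
width: 0.284
```

Run:
```python
from h import *
go(.478,.1155,.0665,-1.47)
d=arm.camera("side"); u=d["pixels"][180:430,170:510]; cv2.imwrite("pics/p6.png",cv2.resize(u,None,fx=2.3,fy=2.3,interpolation=cv2.INTER_CUBIC))
```

```text
t 20.15 pos [0.4816 0.1077 0.0686] yaz -1.482 q7 -1.57 F [ 1.2 -2.2  2.9] w 0.284
  shift cm (now) [-0.3  -0.81  0.17] (after turn) [-0.29 -0.82  0.18] turn -0.012 tilt 0.052
  tool z [ 0.047 -0.023 -0.999]
```

View pics/p6.png

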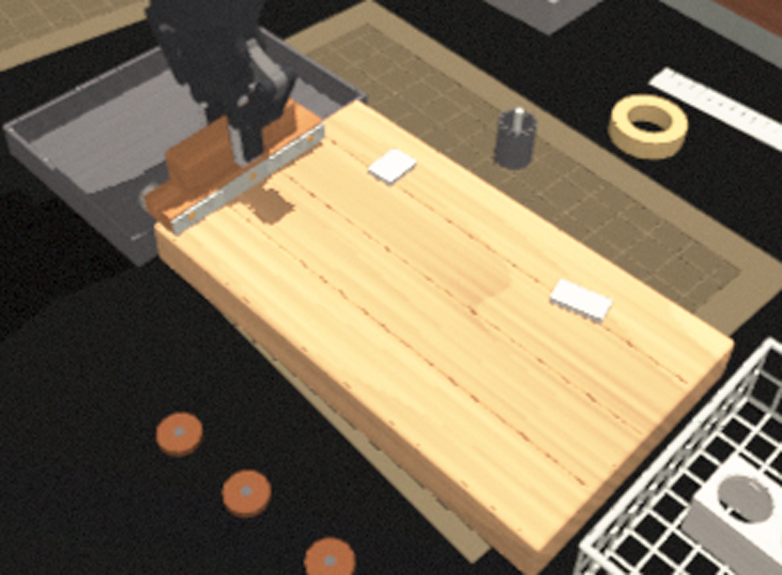

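The side crop shows four chips gone from the near and middle lanes. The two far cuts at (392,165) and (580,300) are untouched for pass two. A slug is still peeking out at the block's near end at (150,195), so I'll push a little further.

Call:
jog_arm(
  targets=[
    [0.1, [0, -0.6, -0.05], 0],
    [0.1, [0, -0.9, 0], 0],
    [0.1, [0, -0.5, 0], 0],
    [0.1, [0, -0.2, 0], 0],
    [0.1, [0, 0, 0], 0],
    [0.1, [0, 0, -0.5], 0],
    [0.1, [0, 0, -1.2], 0],
    [0.1, [0, 0, -1.5], 0],
    [0.1, [0, 0, -1.5], 0],
    [0.1, [0, 0, -1.2], 0],
    [0.1, [0, 0, -0.6], 0],
    [0.1, [0, 0, 0], 0],
  ],
)

```text
time: 21.2
tool_pos: [0.4725, 0.1342, 0.1344]
eef_rot: [3.115, 0.134, 0.058]
wrist_force: [0.3, -0.3, -2.2]
width: 0.291
```

Run:
```python
from h import *
go(.569,-.194,.15,-1.47)
d=arm.camera("side"); u=d["pixels"][180:330,150:350]; cv2.imwrite("pics/p7.png",cv2.resize(u,None,fx=3,fy=3,interpolation=cv2.INTER_CUBIC))
```

```text
t 21.2 pos [0.4725 0.1342 0.1344] yaz -1.485 q7 -1.63 F [ 0.3 -0.3 -2.2] w 0.291
  shift cm (now) [ 6.82 33.55 -0.49] (after turn) [ 6.32 33.65 -0.5 ] turn -0.015 tilt 0.044
  tool z [ 0.038 -0.022 -0.999]
```

View pics/p7.png

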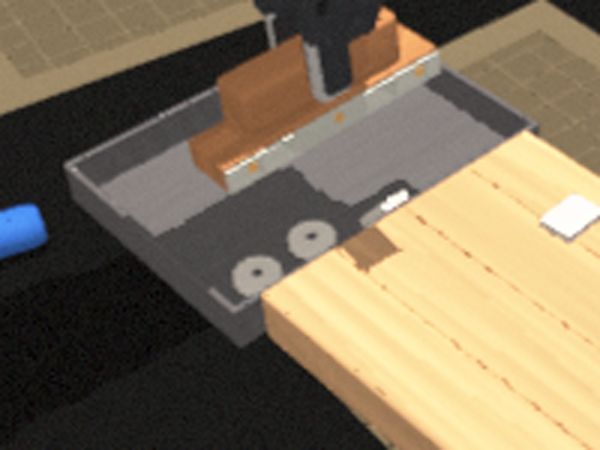

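The crop shows both slugs lying in the tin at (258,272) and (312,240), and a cut at (388,208) beyond the board's edge. Now I'll go back for pass two, offset towards the far side.

Call:
jog_arm(
  targets=[
    [0.1, [0.2, 0.7, 0], -0.015],
    [0.1, [0.3, 1.5, 0], 0],
    [0.1, [0.5, 2.5, -0.1], 0],
    [0.1, [0.5, 2.5, -0.1], 0],
    [0.1, [0.5, 2.5, 0], 0],
    [0.1, [0.5, 2.5, 0], 0],
    [0.1, [0.5, 2.5, 0], 0],
    [0.1, [0.5, 2.5, 0], 0],
    [0.1, [0.5, 2.5, 0], 0],
    [0.1, [0.5, 2.5, 0], 0],
    [0.1, [0.5, 2.5, 0], 0],
    [0.1, [0.5, 2.5, 0], 0],
    [0.1, [0.5, 2.5, 0], 0],
    [0.1, [0.4, 2, 0], 0],
    [0.1, [0.3, 1.2, 0], 0],
    [0.1, [0.1, 0.6, 0], 0],
    [0.1, [0, 0, 0], 0],
  ],
)

```text
time: 22.67
tool_pos: [0.5704, -0.2167, 0.1297]
eef_rot: [3.113, 0.173, 0.015]
wrist_force: [-0.1, -0.1, -2.1]
width: 0.284
```

Run:
```python
from h import *
go(.574,-.193,.08,-1.47)
```

```text
t 22.67 pos [ 0.5704 -0.2167  0.1297] yaz -1.46 q7 -1.05 F [-0.1 -0.1 -2.1] w 0.284
  shift cm (now) [ 0.58 -2.43  4.92] (after turn) [ 0.55 -2.44  4.92] turn 0.01 tilt 0.025
  tool z [ 0.011 -0.023 -1.   ]
```

Call:
jog_arm(
  targets=[
    [0.1, [0.1, -0.5, 0.4], 0.01],
    [0.1, [0, -0.8, 0.8], 0],
    [0.1, [0, -0.7, 1.0], 0],
    [0.1, [0, -0.2, 1.0], 0],
    [0.1, [0, 0, 0.8], 0],
    [0.1, [0, 0, 0.5], 0],
    [0.1, [0, 0, 0.2], 0],
    [0.1, [0, 0, 0], 0],
  ],
)

```text
time: 23.33
tool_pos: [0.567, -0.1817, 0.0753]
eef_rot: [3.122, 0.174, 0.006]
wrist_force: [-1.2, -0.5, -2.6]
width: 0.283
```

Run:
```python
from h import *
go(.574,-.193,.067,-1.47)
```

```text
t 23.33 pos [ 0.567  -0.1817  0.0753] yaz -1.459 q7 -1.08 F [-1.2 -0.5 -2.6] w 0.283
  shift cm (now) [0.57 1.19 0.85] (after turn) [0.58 1.18 0.85] turn 0.011 tilt 0.015
  tool z [ 0.005 -0.014 -1.   ]
```

Call:
jog_arm(
  targets=[
    [0.1, [0.3, 0.4, 0], 0.01],
    [0.1, [0.2, 0.2, 0.2], 0],
    [0.1, [0, 0, 0.3], 0],
    [0.1, [0, 0, 0.3], 0],
    [0.1, [0, 0, 0.15], 0],
    [0.1, [0, 0, 0], 0],
  ],
)

```text
time: 23.83
tool_pos: [0.5748, -0.1898, 0.0665]
eef_rot: [3.121, 0.153, 0.012]
wrist_force: [0.1, 1.1, 1.3]
width: 0.281
```

Run:
```python
from h import *
go(.541,.132,.067,-1.47)
```

```text
t 23.83 pos [ 0.5748 -0.1898  0.0665] yaz -1.473 q7 -1.08 F [0.1 1.1 1.3] w 0.281
  shift cm (now) [ -0.21 -32.35  -0.59] (after turn) [ -0.12 -32.36  -0.59] turn -0.003 tilt 0.018
  tool z [ 0.008 -0.016 -1.   ]
```

Call:
jog_arm(
  targets=[
    [0.1, [0, -0.6, -0.01], 0],
    [0.1, [0, -1.2, -0.02], 0],
    [0.1, [0, -1.3, -0.02], 0],
    [0.1, [0, -1.3, -0.02], 0],
    [0.1, [0, -1.3, -0.02], 0],
    [0.1, [0, -1.3, -0.02], 0],
    [0.1, [0, -1.3, -0.02], 0],
    [0.1, [0, -1.0, -0.02], 0],
    [0.1, [0, -0.4, 0], 0],
  ],
)

```text
time: 24.58
tool_pos: [0.5631, -0.0798, 0.0667]
eef_rot: [3.123, 0.16, 0.011]
wrist_force: [0.3, -0.3, -1.4]
width: 0.283
```

Run:
```python
from h import *
go(.541,.132,.067,-1.47)
```

```text
t 24.58 pos [ 0.5631 -0.0798  0.0667] yaz -1.469 q7 -1.22 F [ 0.3 -0.3 -1.4] w 0.283
  shift cm (now) [ -0.03 -21.29  -0.34] (after turn) [ -0.06 -21.29  -0.34] turn 0.001 tilt 0.016
  tool z [ 0.008 -0.014 -1.   ]
```

Call:
jog_arm(
  targets=[
    [0.1, [0, -0.6, 0.02], 0],
    [0.1, [0, -1.2, 0], 0],
    [0.1, [0, -1.3, -0.01], 0],
    [0.1, [0, -1.3, -0.02], 0],
    [0.1, [0, -1.3, -0.02], 0],
    [0.1, [0, -1.3, -0.02], 0],
    [0.1, [0, -1.3, -0.02], 0],
    [0.1, [0, -1.3, -0.02], 0],
    [0.1, [0, -1.0, -0.02], 0],
    [0.1, [0, -0.4, 0], 0],
  ],
)

```text
time: 25.42
tool_pos: [0.5512, 0.0374, 0.0667]
eef_rot: [3.121, 0.156, 0.014]
wrist_force: [-0.3, 0.2, -0.3]
width: 0.285
```

Run:
```python
from h import *
go(.541,.132,.067,-1.47)
```

```text
t 25.42 pos [0.5512 0.0374 0.0667] yaz -1.471 q7 -1.39 F [-0.3  0.2 -0.3] w 0.285
  shift cm (now) [-0.07 -9.51 -0.19] (after turn) [-0.06 -9.51 -0.19] turn -0.001 tilt 0.019
  tool z [ 0.01  -0.016 -1.   ]
```

Now the rest of the stroke past the edge, then a lift.

Call:
jog_arm(
  targets=[
    [0.1, [0, -0.6, 0.02], 0],
    [0.1, [0, -1.2, 0], 0],
    [0.1, [0, -1.3, -0.01], 0],
    [0.1, [0, -1.3, -0.02], 0],
    [0.1, [0, -1.3, -0.02], 0],
    [0.1, [0, -1.3, -0.02], 0],
    [0.1, [0, -1.2, -0.02], 0],
    [0.1, [0, -0.8, -0.02], 0],
    [0.1, [0, -0.4, -0.02], 0],
    [0.1, [0, 0, 0], 0],
    [0.1, [0, 0, -0.5], 0],
    [0.1, [0, 0, -1.2], 0],
    [0.1, [0, 0, -1.8], 0],
    [0.1, [0, 0, -1.8], 0],
    [0.1, [0, 0, -1.2], 0],
    [0.1, [0, 0, -0.6], 0],
    [0.1, [0, 0, 0], 0],
  ],
)

```text
time: 26.83
tool_pos: [0.5405, 0.1312, 0.1408]
eef_rot: [3.116, 0.133, 0.012]
wrist_force: [0.0, 0.2, -1.9]
width: 0.286
```

Run:
```python
from h import *
go(.699,-.104,.15,.13)
d=arm.camera("side"); c=arm.camera("top")
f=lambda i,h:cv2.resize(i,(i.shape[1]*h//i.shape[0],h),interpolation=cv2.INTER_CUBIC)
o=np.hstack([f(c["pixels"][170:320,150:300],390),f(d["pixels"][180:360,160:350],390)]); print(o.shape); cv2.imwrite("pics/p8.png",o)
```

```text
t 26.83 pos [0.5405 0.1312 0.1408] yaz -1.485 q7 -1.57 F [ 0.   0.2 -1.9] w 0.286
  shift cm (now) [13.79 24.8  -0.25] (after turn) [ 25.38 -12.64  -1.05] turn 1.526 tilt 0.024
  tool z [ 0.009 -0.023 -1.   ]
(390, 801, 3)
```

View pics/p8.png

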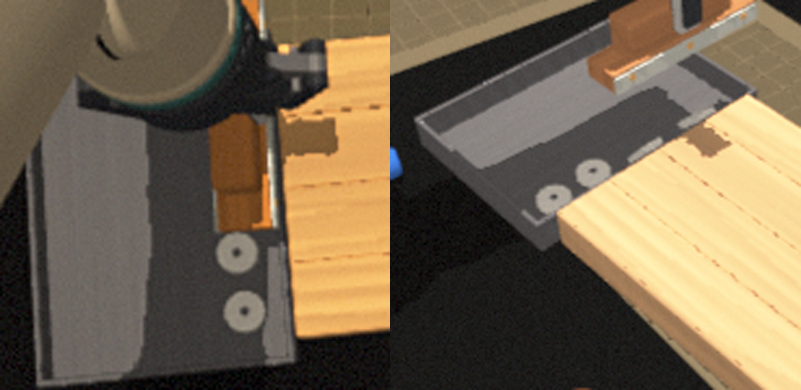

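The top crop shows no chips on the near part of the board and both slugs in the tin. In the side crop, cuts show in the tin along the board's edge at (645,148) and (697,118). I'll carry the block back to its spot, and check the rest from clear views once the arm is away.

Call:
jog_arm(
  targets=[
    [0.1, [0.4, 0.7, -0.2], 0],
    [0.1, [0.8, 1.4, -0.2], 0],
    [0.1, [1.2, 2.2, -0.2], 0],
    [0.1, [1.2, 2.2, -0.2], 0],
    [0.1, [1.2, 2.2, 0], 0],
    [0.1, [1.2, 2.2, 0], 0],
    [0.1, [1.2, 2.2, 0], 0],
    [0.1, [1.2, 2.2, 0], 0],
    [0.1, [1.2, 2.2, 0], 0],
    [0.1, [1.2, 2.2, 0], 0],
    [0.1, [1.0, 1.8, 0], 0],
    [0.1, [0.7, 1.3, 0], 0],
    [0.1, [0.4, 0.8, 0], 0],
    [0.1, [0.2, 0.4, 0], 0],
    [0.1, [0, 0, 0], 0],
  ],
)

```text
time: 28.18
tool_pos: [0.6895, -0.1181, 0.1361]
eef_rot: [3.111, 0.13, -0.035]
wrist_force: [0.5, 0.0, -2.7]
width: 0.286
```

Call:
jog_arm(
  targets=[
    [0.1, [0, 0, 0], -0.06],
    [0.1, [0, 0, 0], -0.12],
    [0.1, [0, 0, 0], -0.12],
    [0.1, [0, 0, 0], -0.12],
    [0.1, [0, 0, 0], -0.12],
    [0.1, [0, 0, 0], -0.12],
    [0.1, [0, 0, 0], -0.12],
    [0.1, [0, 0, 0], -0.12],
    [0.1, [0, 0, 0], -0.12],
    [0.1, [0, 0, 0], -0.12],
    [0.1, [0, 0, 0], -0.12],
    [0.1, [0, 0, 0], -0.12],
    [0.1, [0, 0, 0], -0.12],
    [0.1, [0, 0, 0], -0.08],
    [0.1, [0, 0, 0], -0.04],
    [0.1, [0, 0, 0], 0],
  ],
)

```text
time: 29.52
tool_pos: [0.6776, -0.0937, 0.1309]
eef_rot: [-1.96, -2.425, 0.062]
wrist_force: [-0.3, 0.1, -1.7]
width: 0.286
```

Run:
```python
from h import *
go(.70,-.106,.06,.13)
```

```text
t 29.52 pos [ 0.6776 -0.0937  0.1309] yaz 0.211 q7 0.11 F [-0.3  0.1 -1.7] w 0.286
  shift cm (now) [-1.62  2.25  7.01] (after turn) [-1.46  2.38  7.  ] turn 0.081 tilt 0.046
  tool z [-0.043 -0.017 -0.999]
```

Call:
jog_arm(
  targets=[
    [0.1, [-0.4, 0.6, 0], 0.04],
    [0.1, [-0.6, 0.8, 0.4], 0.04],
    [0.1, [-0.3, 0.6, 0.8], 0],
    [0.1, [-0.1, 0.2, 1.2], 0],
    [0.1, [0, 0, 1.4], 0],
    [0.1, [0, 0, 1.4], 0],
    [0.1, [0, 0, 1.0], 0],
    [0.1, [0, 0, 0.5], 0],
    [0.1, [0, 0, 0.2], 0],
    [0.1, [0, 0, 0], 0],
  ],
)

```text
time: 30.35
tool_pos: [0.6945, -0.0972, 0.0527]
eef_rot: [-2.046, -2.343, 0.069]
wrist_force: [0.1, -0.6, -1.7]
width: 0.287
```

Run:
```python
from h import *
go(.70,-.106,.032,.13)
```

```text
t 30.35 pos [ 0.6945 -0.0972  0.0527] yaz 0.135 q7 0.04 F [ 0.1 -0.6 -1.7] w 0.287
  shift cm (now) [-0.93  0.53  2.05] (after turn) [-0.93  0.54  2.05] turn 0.005 tilt 0.053
  tool z [-0.052 -0.014 -0.999]
```

Call:
jog_arm(
  targets=[
    [0.1, [-0.3, 0.2, 0.4], 0],
    [0.1, [-0.3, 0.2, 0.5], 0],
    [0.1, [0, 0, 0.5], 0],
    [0.1, [0, 0, 0.4], 0],
    [0.1, [0, 0, 0.15], 0],
    [0.1, [0, 0, 0], 0],
  ],
)

```text
time: 30.85
tool_pos: [0.7004, -0.104, 0.0331]
eef_rot: [-2.049, -2.345, 0.065]
wrist_force: [0.2, -0.7, -2.1]
width: 0.286
```

Run:
```python
from h import *
go(.70,-.106,.032,.13)
```

```text
t 30.85 pos [ 0.7004 -0.104   0.0331] yaz 0.134 q7 0.05 F [ 0.2 -0.7 -2.1] w 0.286
  shift cm (now) [-0.19 -0.06  0.12] (after turn) [-0.19 -0.06  0.12] turn 0.004 tilt 0.05
  tool z [-0.048 -0.014 -0.999]
```

Call:
jog_arm(
  targets=[
    [0.1, [0, 0, 0.1], 0],
    [0.1, [0, 0, 0.07], 0],
    [0.1, [0, 0, 0], 0],
    [0.75, [0, 0, 0], 0],
    [0.75, [0, 0, 0], 0],
    [0.75, [0, 0, 0], 0],
    [0.75, [0, 0, 0], 0],
    [0.75, [0, 0, 0], 0],
    [0.75, [0, 0, -0.4], 0],
    [0.75, [0, 0, -1], 0],
    [0.75, [0, 0, -1.5], 0],
    [0.75, [0, 0, -2.5], 0],
    [0.75, [0, 0, -3], 0],
    [0.75, [0, 0, -3], 0],
    [0.75, [0, 0, -2], 0],
    [0.75, [0, 0, 0], 0],
  ],
)

```text
time: 32.18
tool_pos: [0.7079, -0.1015, 0.177]
eef_rot: [-2.05, -2.347, 0.062]
wrist_force: [1.1, 0.1, -0.1]
width: 0.747
```

Run:
```python
from h import *
go(.45,-.40,.2,.13)
```

```text
t 32.18 pos [ 0.7079 -0.1015  0.177 ] yaz 0.135 q7 0.08 F [ 1.1  0.1 -0.1] w 0.747
  shift cm (now) [-26.12 -29.65  -0.74] (after turn) [-26.27 -29.52  -0.74] turn 0.005 tilt 0.047
  tool z [-0.044 -0.014 -0.999]
```

Next I'll swing the arm clear towards the start side for an unobstructed final look.

Call:
jog_arm(
  targets=[
    [0.75, [-1, -1, -0.5], 0],
    [0.75, [-2, -2, -0.8], 0],
    [0.75, [-2.4, -2.4, -0.8], 0],
    [0.75, [-2.4, -2.4, -0.5], 0],
    [0.75, [-2.4, -2.4, 0], 0],
    [0.75, [-2.4, -2.4, 0], 0],
    [0.75, [-2.4, -2.4, 0], 0],
    [0.75, [-2.4, -2.4, 0], 0],
    [0.75, [-2.4, -2.4, 0], 0],
    [0.75, [-2.4, -2.4, 0], 0],
    [0.75, [-2.4, -2.4, 0], 0],
    [0.75, [-2.4, -1.5, 0], 0],
    [0.75, [-2.4, -1, 0], 0],
    [0.75, [-2.4, -1, 0], 0],
    [0.75, [-1.5, -0.5, 0], 0],
    [0.75, [-0.5, 0, 0], 0],
    [0.75, [0, 0, 0], 0],
  ],
)

```text
time: 33.6
tool_pos: [0.4333, -0.4977, 0.2126]
eef_rot: [-2.043, -2.321, 0.081]
wrist_force: [-0.1, 1.0, 0.0]
width: 0.746
```

Run:
```python
from h import *
s=arm.get_state(); print(s["time"],s["tool_pos"])
d=arm.camera("side"); c=arm.camera("top")
for n,z in(("scraper",0),("holesaw",0),("channel",.004),("cut1",.003)):
  for k in(c,d):
    for r in arm.place_of(k,n)[:5]:
      if r["p"]>.3: print(n,round(r["p"],2),np.round(cen(r)),np.round(px2w(k,cen(r),z),3))
f=lambda i,w:cv2.resize(i,(w,i.shape[0]*w//i.shape[1]),interpolation=cv2.INTER_CUBIC)
o=np.vstack([f(c["pixels"][120:320,150:560],600)[:290],f(d["pixels"][180:480,160:640],480)[:300].copy() if 0 else cv2.copyMakeBorder(f(d["pixels"][180:480,160:640],480),0,0,0,120,0)]); print(o.shape); cv2.imwrite("pics/p9.png",o)
```

```text
33.6 [ 0.43325322 -0.49770215  0.21259142]
scraper 0.8 [379. 145.] [ 0.699 -0.105  0.   ]
scraper 0.94 [450. 283.] [ 0.696 -0.101  0.   ]
holesaw 0.83 [313. 151.] [0.686 0.02  0.   ]
holesaw 0.9 [391. 250.] [0.676 0.021 0.   ]
channel 0.9 [490. 221.] [ 0.555 -0.306  0.004]
channel 0.7 [502. 419.] [ 0.556 -0.305  0.004]
cut1 0.56 [254. 242.] [0.511 0.125 0.003]
cut1 0.53 [251. 211.] [0.569 0.133 0.003]
cut1 0.5 [250. 242.] [0.512 0.132 0.003]
cut1 0.48 [248. 210.] [0.571 0.139 0.003]
cut1 0.63 [276. 250.] [0.512 0.148 0.003]
cut1 0.37 [303. 236.] [0.572 0.147 0.003]
(590, 600, 3)
```

View pics/p9.png

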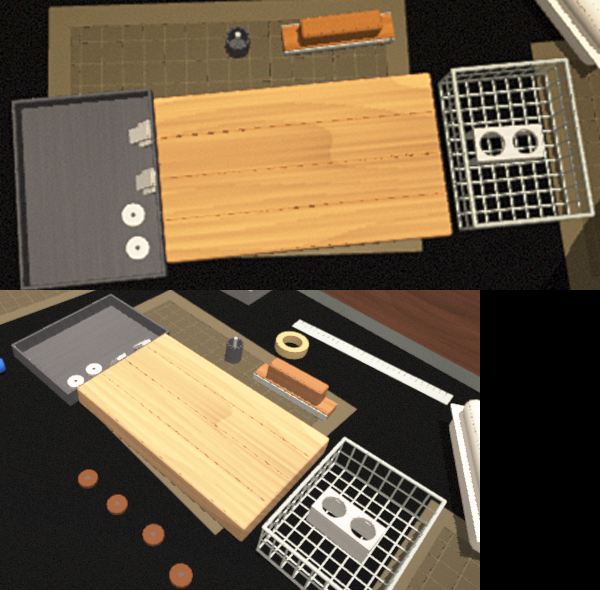

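The board is clear, the channel is in the basket, and the block is upright beside the board with the hole saw in place. The cuts in the tin overlap at (140,133) and (147,180), so I'll take one enlarged crop to count them and check that none lean on the rim.

Run:
```python
from h import *
c=arm.camera("top"); d=arm.camera("side")
f=lambda i,h:cv2.resize(i,(i.shape[1]*h//i.shape[0],h),interpolation=cv2.INTER_CUBIC)
o=np.hstack([f(c["pixels"][190:285,220:280],560),f(d["pixels"][210:290,245:305],560)]); print(o.shape); cv2.imwrite("pics/p10.png",o)
```

```text
(560, 773, 3)
```

View pics/p10.png

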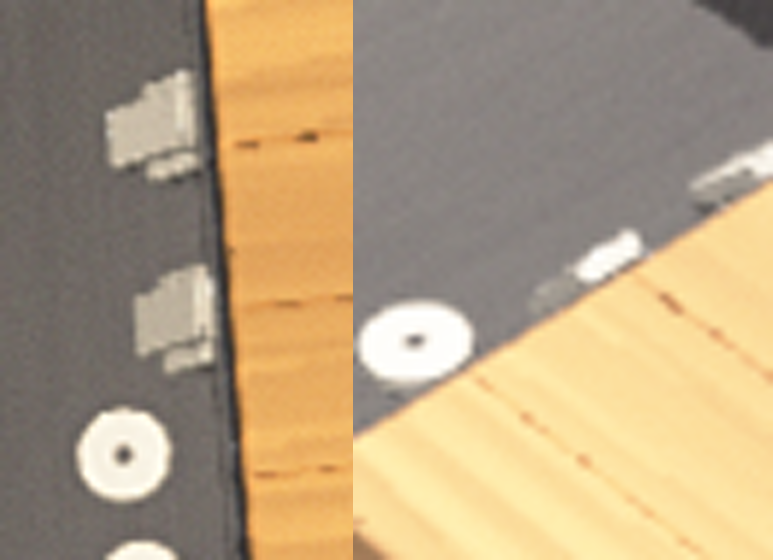

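The crop shows two stacked pairs of cuts, four in all, plus the slugs. All are inside the tin wall, with the dark rim visible between them and the board. I'll hand in the job.

```bash
python3 -c "
from h import *
print(arm.close_job(), arm.get_state()['time'])"
```

```text
the job is handed in; nothing more can be done
the job is handed in; nothing more can be done
```

The job is done and handed in at about 34 s of the 69 s allowed.

- **Channel:** I gripped it across its 40 mm width and set it down in the basket. Both cameras put it inside, at about (0.555, −0.306).
- **Chips:** I wiped them off with two block strokes, one along the near lane and one along the far lane, and the fingers never touched a chip. The last pictures show the board bare, with two slugs and four cuts in the tin. The cuts lie in two overlapping pairs against the tin's inner wall next to the board.
- **Scraper block:** It stands on its sole on the table beyond the far side of the board, about where it started, at about (0.70, −0.10).
- **Hole saw:** It still stands at about (0.68, 0.02), where it was measured at the start.

**Doubts:**
- The four cuts are counted from those overlaps, because the detector gave no clean count.
- The tool tilted by up to about 0.05 rad during the moves.
- I don't know the peak forces. I only read the wrist force at the end of each move, where it stayed below 5 N.

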